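# Stage a drained dip basket on the bench carousel and hold it at the pointer

### The arm

A 6-joint arm with a two-finger parallel gripper is mounted at the origin on a cart in front of the work surface, level with it; the furniture and walls round the work are solid. World frame = base frame: x ahead of the robot, y to its left, z up, the work surface at z = 0. Lengths are in m, angles in rad, forces in N, time in s.
With the tool pointing down it reaches from about 0.225 to 0.875 m from the base axis. Payload 3.4 kg.
Tool frame: the origin (TCP) lies midway between the tips of the shut fingers; the grasp point (between the pads) lies 19 mm behind it; z points along the fingers, y is the line along which they close (so a half turn about z gives the same grasp; the last joint's range is limited). The gripper opens to 85 mm and grips with 20 to 120 N. Pads are 22 mm wide; open, the fingers measure 114 mm over their backs; the gripper's body (76 mm by 85 mm) begins 54 mm behind the grasp point. The pads swing forward as they close: fully open they stand 13 mm farther back than shut.
Start: joints at [-1.468, 0.276, 1.505, -0, 1.361, -0.121], TCP at [0.128, -0.561, 0.231] pointing down, gripper open.
Joint ranges: [-2.89, 2.89], [-0.75, 2.08], [0.22, 2.7], [-1.18, 4.32], [0.11, 2.71], [-2.7, 2.7]. Speed limits (rad/s): [2.57, 2.57, 3.14, 3.14, 3.14, 3.14].

### API

Orientations are given as a rotation vector (axis times angle).
In Python, from cell import env gives the robot as it stands.
- The arm moves only by the tool drive_tool, never from a script. Its arguments are lists of equal length, an entry for each row: "xyz": the shift along the tool's x, y, z in m, a list of three; "twist": the turn about the tool's z in rad; "fingers": the finger opening in m, from 0 to 0.0854. A call has 1 to 20 rows; each row shifts and turns the commanded pose from where the row before left it, along the tool's axes as they then stand; what a row does not reach is not made up. A row lasts 1/8 s, in which the tool goes at most 62.5 mm and 10.7 degrees, less where a joint would pass 70% of its speed; a pose out of reach is approached as far as the arm can. A call with a gripper value outside its range is refused whole. The fingers move at their own pace and stop on an object; "grip_force" is the grip in N (left out, the last holds). Time passes only in rows, so rows that do not move let the fingers close. It gives the time, the measured TCP pose, the force, the opening and the grip force at its end, in the units of the state.
- env.get_obs(): the state, without advancing time (a new reading comes with each control period).
- env.snapshot(name): name is "scene" or "top" or "wrist"; returns the picture (420x560x3 uint8, red, green, blue); there is no depth.
- env.get_calibration(name): a dict with "camera_matrix" (3x3 intrinsics, pixels), "xyz" and "orientation" of the camera in the world. Camera axes: x right, y up, looking along -z (the intrinsics and any distortion apply to the point x, -y, -z); pixel columns grow to the right and rows downward; lengths in m; the calibration is good to about 2 mm. A picture is of the moment at which its call begins: read the wrist's pose just before it. get_calibration takes no time and is no camera call; for the wrist camera it gives the pose at the moment of the call.
- env.hand_in(): hands the job in; it is judged then, once.
The state is a dict: "time_s": time; "joint_positions": joint angles; "dq": joint speeds; "effort": joint torques, N m; "tcp_pos": TCP position; "eef_rot": TCP orientation; "ft_force": force on the tool from outside, world axes, zero at the start; "wrist_torque": the same for the moment, N m; "grip_width": finger opening in m; "grip_force": force on a finger pad.
Only numpy, scipy, OpenCV 4.12 (cv2) and the standard library are available. Lean on these libraries where they do the work, as an engineer would, in place of code of your own. Each camera call takes 0.05 s, during which the arm holds its last target. There are 200 camera calls.

### The job

Lift the white dip basket with the blue handle up and off the hook of its drain stand, keep it upright, set it down gently in the one empty nest of the carousel and let go of it. The basket has to stand at the carousel's yellow pointer so that the parts can be picked out: turn the carousel smoothly by the black grip on its hub until the basket's nest is right in front of the pointer, and finish while still gripping the hub and holding the carousel still there. Leave the four mounted samples in their nests and everything else on the bench where it is.

Things in the scene. Friction and masses are not known exactly. Their poses are not given: they have to be found in the camera images.
- basket: Dip basket, about 60 g: white perforated cup, 41 mm across at the rim (37 mm below), 28 mm high; two thin wires at y = +-14.5 mm carry a blue flat handle, 9 mm thick (x), 34 mm wide (y), from 66 to 114 mm above the underside. Origin: centre of the underside, z up. The hook's arm runs along x through the bail's opening, between cup rim and handle; the handle's underside rests on it.
- basket_grip (a point): Point in the blue handle, 102 mm above the basket's underside; x is its thin direction (9 mm: pinch it along x, from above). Fingertips may reach down to 81 mm above the underside; lower, they meet the hook's arm or tip while the basket hangs.
- drain_stand: Fixed steel stand: drip tray 150 (x) by 84 (y) by 12 mm, centred 15 mm from the origin along +x. An 8 mm rod stands 72 mm from the origin along +x, bends at 122 mm height and runs level toward -x as the hook's arm, ending in an upturned tip 33 mm from the origin along -x, top 134 mm above the bench. Origin: on the bench below the hanging basket; x lies along the arm, away from the tip.
- hook_seat (a point): Top of the hook's arm where the handle rests, 126 mm above the bench; the hook's tip is 33 mm from here along the stand's -x, its top 8 mm higher than this. To unhook, raise the basket 14 to 30 mm (higher, the cup's rim meets the arm from below), then draw it 60 mm or more along the stand's -x.
- carousel_base: Foot of the carousel, fixed to the bench, 156 mm across, with a yellow pointer at its -x side (the side nearer the robot), 128 to 158 mm from the axis, 40 mm high, just outside the turntable. Origin: on the bench, on the turntable's vertical axis; x points from the pointer to the axis.
- front_mark (a point): Fixed point in front of the yellow pointer, 85 mm from the axis, 36 mm above the bench: where the empty nest's centre must come.
- carousel: Turntable (aluminium, 250 mm across, top 34 mm above the bench; turns endlessly either way with light friction, about 0.03 N m, and stays where it is left). Origin: on its vertical axis at bench height; its own x points from the empty nest to the axis, so the nest is at the pointer when this x and the x of carousel_base agree. It starts at least 0.6 rad off.
- empty_nest (a point): Centre of the inner floor of the empty nest, 36 mm above the bench, 85 mm from the turntable's axis; turns with the turntable. The nest is a grey ring, inner diameter 44 mm at the floor, 49 mm at its mouth, 13 mm deep. The basket fits at any yaw. Four like nests, 72 degrees apart, hold the mounted samples.
- hub_grip (a point): Middle of the black grip on the turntable's hub, on the axis, 122 mm above the bench: a bar 46 mm long (along the point's x), 13 mm thick (along its y, pinch it so from above), from 102 to 142 mm height on a steel column 18 mm thick. It turns with the turntable; x points from the empty nest to the axis.
- puck_a: Black mounted sample, disc 30 mm across, 21 mm high, loose in one of the other nests; origin: centre of its underside.
- puck_b: Red mounted sample, disc 30 mm across, 18 mm high, loose in one of the other nests; origin: centre of its underside.
- puck_c: Green mounted sample, disc 25 mm across, 24 mm high, loose in one of the other nests; origin: centre of its underside.
- puck_d: Ivory mounted sample, disc 32 mm across, 20 mm high, loose in one of the other nests; origin: centre of its underside.
- swab_tub: Bystander: white tub of swabs, 60 mm across, 80 mm high, behind the carousel; origin: centre of its underside.
- waffle_b: Bystander: open black die tray, 51x51x10 mm, left of the carousel and nearer the robot; origin: centre of its underside.
- loupe: Bystander: black eye loupe, 35 mm across, 30 mm high, right of the carousel; origin: centre of its underside.
- pen_blue: Bystander: blue pen, 139 mm long, 10 mm thick, lying right of the carousel; origin: its middle, underside.
- phone: Bystander: phone lying face up, 76x164x9 mm; origin: centre of its underside.
There are look-alikes about, which are no part of the job. There is more than one size of the puck_b; the job needs the smaller.

How it is judged:
By the outcome, as a careful person would: the job done as asked, in the order asked, and still so for the second after the job is handed in, while the arm keeps its last pose, push and grip.
It also fails if it takes over 67 s, if anything falls off the work surface, if the arm or the gripper's body presses on something with over 40 N, if the wrist force passes 120 N, or if a joint passes its speed limit or range.

## Working session

There is one attempt and no reset: what is moved stays moved. The work goes in short steps, Python scripts to look and compute and a tool call to move; the robot and the scene stay as the last step left them, time stands still between calls to the robot, and variables do not carry over. Pictures are saved under pics/ and viewed, at most 10 in all, crops included, and the job is handed in when it is done.

Besides the shell and the picture viewer there is one more tool, called as name(argument=value, ...) on one line, values as JSON. drive_tool: Moves the arm, as the interface text tells. Its arguments: {"type":"object","properties":{"xyz":{"type":"array","items":{"type":"array","items":{"type":"number"}}},"twist":{"type":"array","items":{"type":"number"}},"fingers":{"type":"array","items":{"type":"number"}},"grip_force":{"type":"number"}},"required":["xyz","twist","fingers"]}

```bash
mkdir -p pics
cat > h.py <<'E'
import numpy as np, cv2
from scipy.spatial.transform import Rotation as R
from cell import env
def cal(n):
    c=env.get_calibration(n); o=np.array(c["orientation"])
    return np.array(c["camera_matrix"]),np.array(c["xyz"]),(R.from_rotvec(o).as_matrix() if o.shape==(3,) else o),c
def ray(c,u,v):
    K,p,M,d=c; dist=d.get("distortion"); 
    q=cv2.undistortPoints(np.array([[[u,v]]],float),K,None if dist is None else np.array(dist,float))[0,0]
    r=M@np.array([q[0],-q[1],-1.]); return p,r/np.linalg.norm(r)
def onz(c,u,v,z):
    p,r=ray(c,u,v); return p+r*(z-p[2])/r[2]
def tri(*obs):
    A=np.zeros((3,3));b=np.zeros(3)
    for c,u,v in obs:
        p,r=ray(c,u,v);P=np.eye(3)-np.outer(r,r);A+=P;b+=P@p
    x=np.linalg.solve(A,b); e=[np.linalg.norm(np.cross(x-ray(*o)[0],ray(*o)[1])) for o in obs]
    return x,np.round(e,4)
def proj(c,X):
    K,p,M,d=c; q=M.T@(np.array(X)-p); q=np.array([[q[0],-q[1],-q[2]]])
    dist=d.get("distortion")
    return cv2.projectPoints(q,np.zeros(3),np.zeros(3),K,None if dist is None else np.array(dist,float))[0].ravel()
def snap(n,name=None):
    c=cal(n); im=env.snapshot(n)
    if name: cv2.imwrite(f"pics/{name}.png",im[:,:,::-1])
    return c,im
E
python3 - <<'E'
from h import *
import pickle
ims=[];cs={}
for n in("scene","top"):
    c,im=snap(n,n);ims.append(im);print(n,c[3]);cs[n]=c
o=env.get_obs();print({k:np.round(v,3) for k,v in o.items()})
print(cal("wrist")[3])
snap("wrist","wrist0")
E
```

```text
scene {'camera_matrix': array([[418.18158658,   0.        , 285.6837394 ],
       [  0.        , 418.18158658, 212.36344739],
       [  0.        ,   0.        ,   1.        ]]), 'xyz': array([-0.15850731,  0.55530106,  0.57997863]), 'orientation': array([ 0.60810502, -1.20554575, -1.89946791])}
top {'camera_matrix': array([[409.8193682 ,   0.        , 277.77021976],
       [  0.        , 409.8193682 , 212.84927773],
       [  0.        ,   0.        ,   1.        ]]), 'xyz': array([0.47591738, 0.01577384, 0.94944122]), 'orientation': array([ 0.09518283, -0.12162223, -1.54537765])}
{'time_s': np.float64(0.1), 'joint_positions': array([-1.468,  0.277,  1.506,  0.   ,  1.361, -0.121]), 'dq': array([-0.   , -0.001, -0.002,  0.001, -0.002, -0.003]), 'effort': array([ 2.000e-03, -4.177e+01, -2.464e+01, -0.000e+00,  6.000e-03,
       -0.000e+00]), 'tcp_pos': array([ 0.128, -0.56 ,  0.231]), 'eef_rot': array([-3.12 , -0.351, -0.   ]), 'ft_force': array([-0.703, -0.731, -0.602]), 'wrist_torque': array([ 0.013,  0.028, -0.019]), 'grip_force': np.float64(0.0), 'grip_width': np.float64(0.085)}
{'camera_matrix': array([[332.73368664,   0.        , 280.95017343],
       [  0.        , 332.73368664, 211.69909388],
       [  0.        ,   0.        ,   1.        ]]), 'xyz': array([ 0.2110023, -0.5426263,  0.3737853]), 'orientation': array([-0.280096  ,  0.22533697, -1.33401233])}
```

View pics/scene.png

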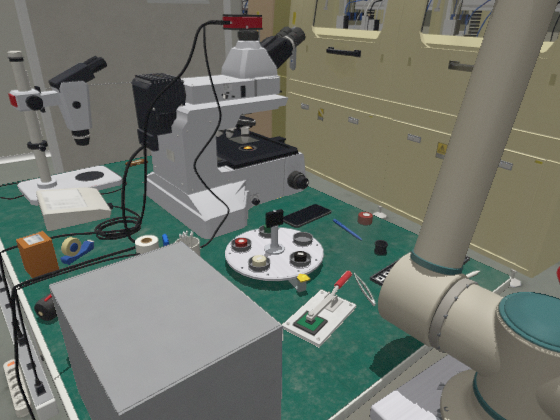

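View pics/top.png

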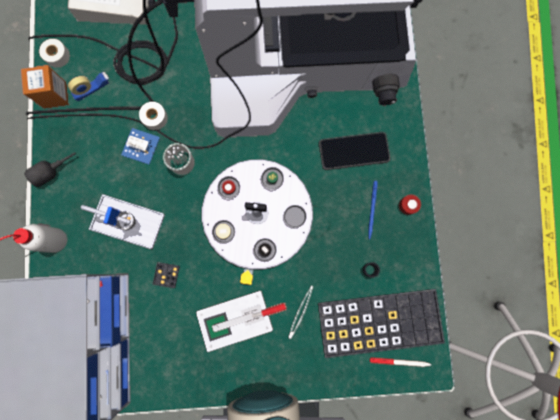

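The scene view shows the carousel at (274,252); the drain stand is hidden behind the big grey cabinet. In the top view the carousel is at (257,213) with an empty nest at (294,216) and the pointer at (247,277). The drain stand with the blue handle is at (122,219).
Possible confusions for the basket:
- the red toggle clamp at (250,318)
- the swab tub at (178,157)
- the white bottle at (45,238)
- the blue tape dispenser at (92,85)

Only (122,219) has a white tray, hook and blue handle. I'll check it in a close crop.

Run:
```python
from h import *
c=cal("top"); s=cal("scene")
for n,u,v,z in [("car",257,213,.034),("nest",294,216,.036),("ptr",247,277,.04),("handle",118,216,.17),("trayc",125,221,.012),("tub",178,157,.08),("box corner",128,277,.3),("box corner z.2",128,277,.2),("hub",256,208,.142),("clampR",285,308,.05)]:
    print(n,onz(c,u,v,z).round(3))
# box top corner front-right in scene (280,325) & left back (165,243)
for z in(.15,.2,.25,.3,.35): 
    print(z,[onz(s,*p,z)[:2].round(3) for p in((280,325),(170,245),(52,290))],onz(c,90,277,z)[:2].round(3))
im=cv2.imread("pics/top.png")
a=cv2.resize(im[180:260,70:180],None,fx=5,fy=5,interpolation=cv2.INTER_CUBIC)
cv2.imwrite("pics/crop1.png",a)
```

```text
car [0.602 0.048 0.034]
nest [ 0.597 -0.035  0.036]
ptr [0.459 0.066 0.04 ]
handle [0.571 0.308 0.17 ]
trayc [0.58  0.35  0.012]
tub [0.715 0.222 0.08 ]
box corner [0.46  0.237 0.3  ]
box corner z.2 [0.458 0.271 0.2  ]
hub [0.597 0.047 0.142]
clampR [ 0.396 -0.018  0.05 ]
0.15 [array([0.251, 0.27 ]), array([0.573, 0.32 ]), array([0.538, 0.54 ])] [0.455 0.36 ]
0.2 [array([0.204, 0.304]), array([0.488, 0.347]), array([0.457, 0.542])] [0.456 0.338]
0.25 [array([0.156, 0.337]), array([0.403, 0.375]), array([0.376, 0.544])] [0.458 0.317]
0.3 [array([0.108, 0.37 ]), array([0.318, 0.402]), array([0.295, 0.546])] [0.459 0.295]
0.35 [array([0.061, 0.403]), array([0.233, 0.43 ]), array([0.214, 0.547])] [0.46  0.274]
```

View pics/crop1.png

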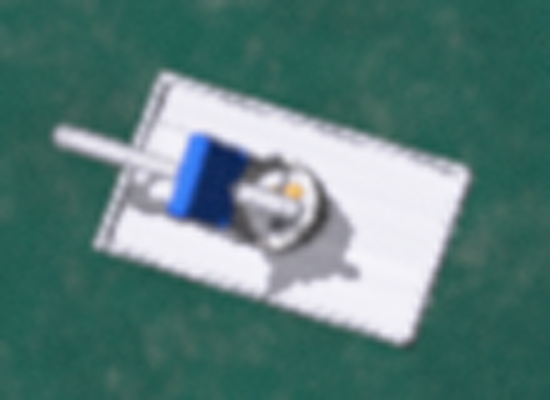

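The crop confirms the basket. The blue handle's top is near top-view pixel (108,215) and the cup near (126,220). The rod's post is to the left at (82,207), so the hook's tip points right, toward the carousel.

```bash
cat >> h.py <<'E'
def Rt(): return R.from_rotvec(env.get_obs()["eef_rot"]).as_matrix()
def plan(target,yaw_y=None):
    """tool-frame shift to world TCP target (before twisting); twist so tool y lies along +-yaw_y"""
    o=env.get_obs(); M=Rt(); d=M.T@(np.array(target)-o["tcp_pos"]); tw=None
    if yaw_y is not None:
        q=M.T@np.array([yaw_y[0],yaw_y[1],0]); tw=np.arctan2(-q[0],q[1]); tw=(tw+np.pi/2)%np.pi-np.pi/2
    print("tcp",np.round(o["tcp_pos"],4),"tool shift",d.round(4),"twist",tw,"q6",o["joint_positions"][5].round(3))
E
python3 - <<'E'
from h import *
c=cal("top")
P=[onz(c,70+u/5,180+v/5,.012) for u,v in((165,72),(470,165),(405,345),(97,248))]
P=np.array(P);print(P.round(4))
x=(P[0]+P[3]-P[1]-P[2])/2;print("len",np.linalg.norm(x),np.linalg.norm((P[0]+P[1]-P[2]-P[3])/2));x/=np.linalg.norm(x)
o=P.mean(0)-.015*x;print("x",x,"o",o)
w=cal("wrist");M=Rt();print("cam in tool",M.T@(w[1]-env.get_obs()["tcp_pos"]),"view dir tool",M.T@(w[2]@[0,0,-1]))
plan([o[0]-.12,o[1]-.06,.30],x)
E
```

```text
[[0.64   0.4052 0.012 ]
 [0.6001 0.2627 0.012 ]
 [0.517  0.2872 0.012 ]
 [0.5579 0.4295 0.012 ]]
len 0.14802466245339538 0.08608720991284464
x [0.27292551 0.96203517 0.        ] o [0.57469309 0.33171153 0.012     ]
cam in tool [ 0.08528226  0.00116245 -0.14323714] view dir tool [-3.27154954e-01  1.84556009e-04  9.44970688e-01]
tcp [ 0.1276 -0.5603  0.2306] tool shift [ 0.5036 -0.7387 -0.0683] twist 0.5002547979019947 q6 -0.121
```

drive_tool(xyz=[[0.0347, -0.0363, -0.0056], [0.0347, -0.0363, -0.0056], [0.0347, -0.0363, -0.0056], [0.0347, -0.0363, -0.0056], [0.0347, -0.0363, -0.0056], [0.0347, -0.0363, -0.0056], [0.0347, -0.0363, -0.0056], [0.0347, -0.0363, -0.0056], [0.0347, -0.0363, -0.0056], [0.0347, -0.0363, -0.0056], [0.0347, -0.0363, -0.0056], [0.0347, -0.0363, -0.0056], [0.0347, -0.0363, -0.0056], [0.0347, -0.0363, -0.0056], [0.0347, -0.0363, -0.0056], [0.0347, -0.0363, -0.0056], [0, 0, 0], [0, 0, 0], [0, 0, 0], [0, 0, 0]], twist=[0, 0, 0, 0, 0, 0, 0, 0, 0, 0, 0, 0, 0, 0, 0, 0, 0.167, 0.167, 0.166, 0], fingers=[0.085, 0.085, 0.085, 0.085, 0.085, 0.085, 0.085, 0.085, 0.085, 0.085, 0.085, 0.085, 0.085, 0.085, 0.085, 0.085, 0.085, 0.085, 0.085, 0.085])

```text
time_s: 2.65
tcp_pos: [0.5399, 0.1289, 0.3205]
eef_rot: [3.112, -0.429, -0.001]
ft_force: [0.1, 0.7, -0.3]
grip_width: 0.0851
grip_force: 0.0
```

Run:
```python
from h import *
import pickle
c,im=snap("wrist","w1"); pickle.dump(c,open("w1.pkl","wb"))
plan([.56,.29,.29],[.2729,.962])
```

```text
tcp [0.5399 0.1288 0.3206] tool shift [-0.0242 -0.1606  0.0305] twist 0.0030173531249606533 q6 1.953
```

View pics/w1.png

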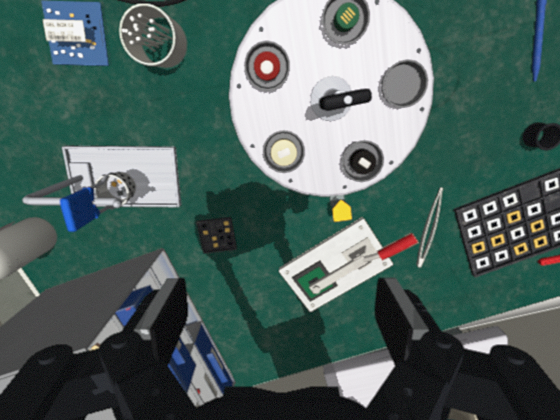

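Wrist view 1 shows:
- the basket's handle at (80,208) on its stand
- the empty nest at (403,84)
- the hub bar at (346,99)
- the pointer at (342,210)

I'll take the second view from nearer the stand.

drive_tool(xyz=[[-0.006, -0.04, 0.01], [-0.006, -0.04, 0.01], [-0.006, -0.04, 0.01], [-0.006, -0.04, 0.01], [0, 0, 0], [0, 0, 0]], twist=[0, 0, 0, 0, 0, 0], fingers=[0.085, 0.085, 0.085, 0.085, 0.085, 0.085])

```text
time_s: 3.45
tcp_pos: [0.5605, 0.2889, 0.2807]
eef_rot: [3.111, -0.43, -0.0]
ft_force: [-0.6, 0.1, -0.8]
grip_width: 0.0851
grip_force: 0.0
```

Run:
```python
from h import *
import pickle
c,im=snap("wrist","w2"); pickle.dump(c,open("w2.pkl","wb"))
a=cv2.resize(im[40:300,170:430,::-1],None,fx=2.3,fy=2.3,interpolation=cv2.INTER_CUBIC)
b=cv2.imread("pics/w1.png")[130:250,10:190]; b=cv2.resize(b,None,fx=1.1,fy=1.1) if 0 else b
cv2.imwrite("pics/w2crop.png",a)
```

```text
(no output)
```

View pics/w2crop.png

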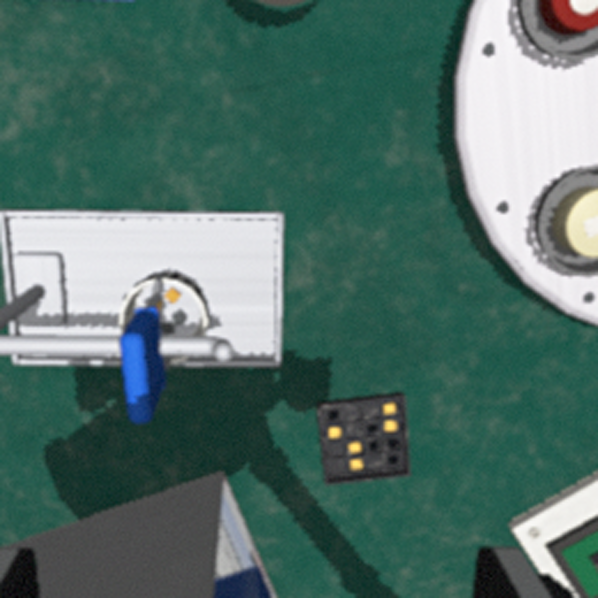

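View 2's crop shows the handle's bright top strip around (137,378) and the hook's tip at (226,350). I'll segment the bright blue in all three views and triangulate.

Run:
```python
from h import *
import pickle
V={"w1":(pickle.load(open("w1.pkl","rb")),(60,180,110,240)),"w2":(pickle.load(open("w2.pkl","rb")),(215,170,250,230)),"top":(cal("top"),(95,200,128,230))}
C={}
for n,(c,(x0,y0,x1,y1)) in V.items():
    im=cv2.imread(f"pics/{n}.png").astype(int)[y0:y1,x0:x1]
    blue=(im[...,0]>im[...,2]+50)&(im[...,0]>im[...,1]+40)
    vals=im[...,0][blue]; t,_=cv2.threshold(vals.astype(np.uint8),0,255,cv2.THRESH_OTSU)
    m=(blue&(im[...,0]>t)).astype(np.uint8)
    v,u=np.nonzero(m); pts=np.c_[u+x0,v+y0].astype(np.float32)
    r=cv2.minAreaRect(pts); C[n]=r; print(n,"otsu",t,"n",blue.sum(),m.sum(),r, pts.mean(0))
    bv,bu=np.nonzero(blue); rb=cv2.minAreaRect(np.c_[bu+x0,bv+y0].astype(np.float32)); print("   all",rb)
for ks in(("w1","w2"),("w1","w2","top"),("w2","top")):
    print(ks,tri(*[(V[k][0],*C[k][0]) for k in ks]))
for k in V: print(k,onz(V[k][0],*C[k][0],.174))
# stand model prediction
x=np.array([.2729,.962,0]);
o=np.array([.5747,.3317,0]);
for k in V: print(k,"tip",proj(V[k][0],o-.033*x+[0,0,.134]),"post",proj(V[k][0],o+.072*x+[0,0,.122]))
p=V["w1"][0];print("nest",onz(p,403,84,.036),"hub",onz(p,346,99,.142),"ptr",onz(p,342,203,.04))
```

```text
w1 otsu 145.0 n 896 284 ((78.44496154785156, 209.3165283203125), (37.834144592285156, 33.04500961303711), 73.3007583618164) [ 68.01761 213.67606]
   all ((79.29244232177734, 209.27357482910156), (38.87303924560547, 35.026939392089844), 74.05460357666016)
w2 otsu 158.0 n 659 292 ((227.95285034179688, 194.03746032714844), (13.65397834777832, 41.87030792236328), 6.519801616668701) [227.90068 197.887  ]
   all ((231.01185607910156, 198.17160034179688), (49.67510986328125, 17.1317195892334), 86.05481719970703)
top otsu 160.0 n 192 78 ((108.00001525878906, 213.50003051757812), (9.192387580871582, 19.091880798339844), 45.0) [107.19231 214.28206]
   all ((110.6764907836914, 215.29412841796875), (12.611852645874023, 17.70509910583496), 14.03624439239502)
('w1', 'w2') (array([0.5756073 , 0.33196806, 0.14284733]), array([0.002, 0.002]))
('w1', 'w2', 'top') (array([0.576968  , 0.33240133, 0.14669335]), array([0.0035, 0.0022, 0.0041]))
('w2', 'top') (array([0.57878146, 0.33153661, 0.15286694]), array([0.0025, 0.0025]))
w1 [0.57836234 0.31056959 0.174     ]
w2 [0.58486381 0.32417796 0.174     ]
top [0.57517323 0.32559168 0.174     ]
w1 tip [115.39622985 205.46054523] post [ 22.8926792  201.86329227]
w2 tip [266.70542851 194.40356725] post [155.4035271  190.77297634]
top tip [128.45979838 221.26127899] post [ 81.36565045 206.73746073]
nest [ 0.59598163 -0.04008781  0.036     ] hub [0.6039149  0.04817694 0.142     ] ptr [0.47056681 0.06281617 0.04      ]
```

```bash
cat > fit.py <<'E'
from h import *
import pickle
from scipy.optimize import minimize
def boxfit(views,size,x0,grow=4):
    """views: (cal, soft mask 420x560); size lx,ly,lz; fit centre xyz + yaw by IoU of the projected box"""
    lx,ly,lz=size; B=np.array([[a,b,c] for a in(-lx/2,lx/2) for b in(-ly/2,ly/2) for c in(-lz/2,lz/2)])
    def cost(q,each=False):
        Rz=R.from_euler("z",q[3]).as_matrix(); e=[]
        for c,m in views:
            p=np.array([proj(c,q[:3]+Rz@b) for b in B]); h=cv2.convexHull((p*16*grow).round().astype(np.int32).reshape(-1,1,2))
            u0,v0=(p.mean(0)-40).astype(int); 
            h=h-np.array([u0,v0])*16*grow
            k=np.zeros((80*grow,80*grow),np.uint8); cv2.fillConvexPoly(k,h,1,cv2.LINE_8,4)
            mm=cv2.resize(m[max(v0,0):v0+80,max(u0,0):u0+80],None,fx=grow,fy=grow,interpolation=cv2.INTER_LINEAR)>.5
            if mm.shape!=k.shape: return 9
            e.append(1-(mm&(k>0)).sum()/(mm|(k>0)).sum())
        return e if each else sum(e)
    best=None
    for s in range(2):
        r=minimize(cost,x0 if best is None else best.x,method="Nelder-Mead",options=dict(initial_simplex=np.array([x0 if best is None else best.x]*5)+np.vstack([np.zeros(4),np.diag([.006,.006,.006,.1])]),xatol=1e-4,fatol=1e-4)); best=r
    return r.x,cost(r.x,True)
E
python3 - <<'E'
from fit import *
V=[]
for n,(x0,y0,x1,y1) in {"w1":(55,180,110,240),"w2":(215,160,250,235),"top":(95,198,128,235)}.items():
    c=cal("top") if n=="top" else pickle.load(open(n+".pkl","rb"))
    im=cv2.imread(f"pics/{n}.png").astype(int); m=np.zeros((420,560),np.float32)
    b=(im[...,0]>im[...,2]+40)&(im[...,0]>im[...,1]+25); m[y0:y1,x0:x1]=b[y0:y1,x0:x1]; V.append((c,m)); print(n,m.sum())
y=np.arctan2(.962,.2729)
for vs in(V,V[:2],V[1:]): print(boxfit(vs,(.009,.034,.048),np.array([.5747,.3317,.150,y])))
E
```

```text
w1 1165.0
w2 749.0
top 218.0
(array([0.5736143 , 0.3294803 , 0.14200854, 1.32481133]), [np.float64(0.16089053134435982), np.float64(0.16450886574725587), np.float64(0.18590811711497257)])
(array([0.57368072, 0.32882677, 0.14232839, 1.29544293]), [np.float64(0.16844234659474044), np.float64(0.14263063063063064)])
(array([0.57351617, 0.32911373, 0.14349804, 1.31216169]), [np.float64(0.16440570745765093), np.float64(0.18246784182944265)])
```

Run:
```python
from fit import *
out=[]
y=np.arctan2(.962,.2729)
for n,(x0,y0) in {"w1":(35,165),"w2":(195,150),"top":(80,180)}.items():
    c=cal("top") if n=="top" else pickle.load(open(n+".pkl","rb"))
    im=cv2.imread(f"pics/{n}.png")[y0:y0+80,x0:x0+80]; f=5 if 0 else 3.3
    col=[]
    for q in(None,(.5736,.3295,.142,1.325),(.5747,.3317,.150,y)):
        a=cv2.resize(im,None,fx=f,fy=f,interpolation=cv2.INTER_NEAREST)
        if q:
            Rz=R.from_euler("z",q[3]).as_matrix()
            def L(A,B,k): 
                p=[tuple(int(t) for t in ((proj(c,np.array(q[:3])+Rz@np.array(v))-[x0,y0]+.5)*f)) for v in(A,B)]; cv2.line(a,*p,k,1)
            for z in(-.024,.024):
                P=[(-.0045,-.017,z),(.0045,-.017,z),(.0045,.017,z),(-.0045,.017,z)]
                for i in range(4): L(P[i],P[(i+1)%4],(0,0,255) if z>0 else (0,255,255))
        col.append(a[:200])
    out.append(np.vstack(col))
cv2.imwrite("pics/ov.png",np.hstack(out)); print(np.hstack(out).shape)
```

```text
(600, 792, 3)
```

View pics/ov.png

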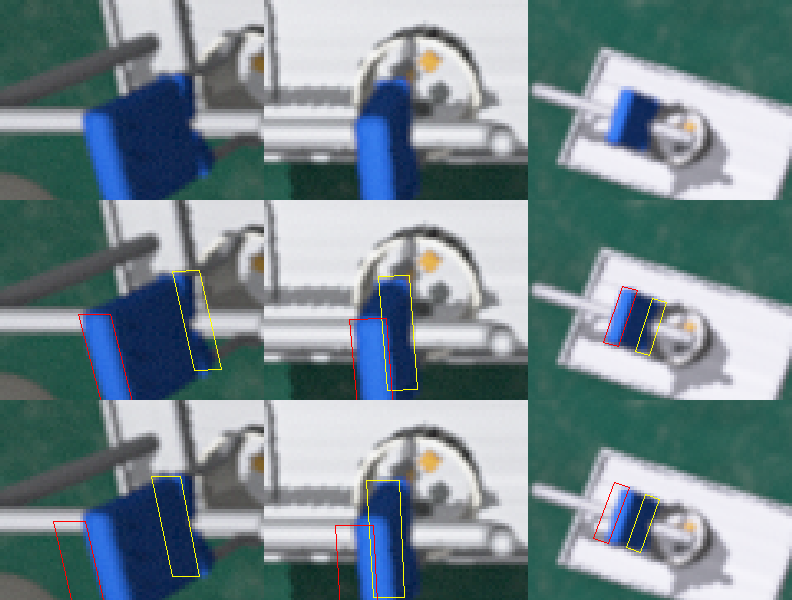

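The fit isn't settled: height disagrees with 0.150. I'll isolate the handle's bright top face in each view and triangulate that, along with the hook's tip.

Run:
```python
from h import *
import pickle
T={};E0={}
for n,(x0,y0,x1,y1) in {"w1":(55,190,76,240),"w2":(215,180,236,235),"top":(95,198,115,235)}.items():
    c=cal("top") if n=="top" else pickle.load(open(n+".pkl","rb"))
    im=cv2.imread(f"pics/{n}.png").astype(int); B=im[...,0]
    m=((B>150)&(B>im[...,2]+70)&(im[...,1]>60)).astype(np.uint8); k=np.zeros_like(m); k[y0:y1,x0:x1]=m[y0:y1,x0:x1]
    nl,l,s,ce=cv2.connectedComponentsWithStats(k); i=1+s[1:,4].argmax(); v,u=np.nonzero(l==i)
    r=cv2.minAreaRect(np.c_[u,v].astype(np.float32)); print(n,s[i],ce[i],r[1],r[2]); T[n]=(c,*ce[i])
    # strip ends along long axis
    P=np.c_[u,v]-ce[i]; w=np.linalg.svd(P,full_matrices=False)[2][0]; w=w*np.sign(w[1]); t=P@w; E0[n]=(c,ce[i]+w*t.min(),ce[i]+w*t.max()); print("  ends",E0[n][1],E0[n][2])
print("top face",tri(*T.values()),tri(T["w1"],T["w2"]))
for j in(1,2): print("end",tri(*[(E0[n][0],*E0[n][j]) for n in T]))
print("tip",tri((T["w2"][0],268.3,192.2),(T["top"][0],129.7,221.8)),tri((T["w2"][0],268.3,192.2),(T["w1"][0],116,203)))
im=cv2.imread("pics/w1.png"); a=im[170:250,20:140]; b=cv2.imread("pics/w2.png")[140:240,190:310]; t=cv2.imread("pics/top.png")[190:245,75:145]
f=lambda z,h:cv2.resize(z,(400,int(z.shape[0]*400/z.shape[1])),interpolation=cv2.INTER_NEAREST)
H=[f(a,0),f(b,0)]; h=max(z.shape[0] for z in H); H=[cv2.copyMakeBorder(z,0,h-z.shape[0],0,0,cv2.BORDER_CONSTANT) for z in H]
cv2.imwrite("pics/strip.png",np.hstack(H))
```

```text
w1 [ 60 199  16  32 266] [ 66.97368421 214.29323308] (33.5213737487793, 8.49686050415039) 75.46554565429688
  ends [ 62.36637619 198.31754885] [ 71.69513717 230.664711  ]
w2 [222 185  12  31 286] [227.75174825 199.03846154] (30.36867332458496, 10.049270629882812) 83.6598129272461
  ends [226.70328032 184.80092742] [228.92756659 215.00533408]
top [103 207   9  17  73] [107.24657534 214.67123288] (4.427188396453857, 17.076295852661133) 18.43494987487793
  ends [109.86684896 206.63072414] [104.57725826 222.86223521]
top face (array([0.57576508, 0.33055927, 0.16208969]), array([0.0013, 0.0029, 0.0017])) (array([0.5774393 , 0.32781631, 0.16671738]), array([0.0018, 0.0018]))
end (array([0.590363  , 0.32553491, 0.16587239]), array([0.0007, 0.0009, 0.0011]))
end (array([0.56006282, 0.33525147, 0.1597244 ]), array([0.0026, 0.0043, 0.0018]))
tip (array([0.56552352, 0.29900985, 0.12823842]), array([0.0004, 0.0004])) (array([0.56782407, 0.29781201, 0.13484887]), array([0.0003, 0.0003]))
```

View pics/strip.png

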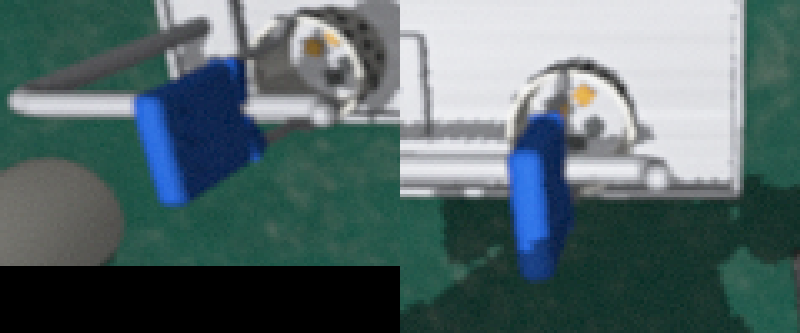

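Run:
```python
from h import *
import pickle
a,b,t=[pickle.load(open(n+".pkl","rb")) for n in("w1","w2")]+[cal("top")]
A=tri((a,63,198.8),(b,226.7,185),(t,109.6,207)); B=tri((a,72,230.8),(b,230,223.5),(t,104.6,222.8))
print(A,B,np.linalg.norm(A[0]-B[0]),(A[0]+B[0])/2)
x=np.array([.2729,.962,0]);m=(A[0]+B[0])/2
d=B[0]-A[0];print("yaw of handle thin dir",np.arctan2(-d[0],d[1])%np.pi, "tray yaw",np.arctan2(x[1],x[0]))
# tray corners from w2 crop: right top (283,212), right bottom(281,366); left top (8,212)
P=[onz(b,170+u/2.3,40+v/2.3,.012) for u,v in((8,212),(283,212),(281,366),(0,358))];print(np.round(P,4))
# post on rod bend corner in w1/w2? and tip
print("tip",tri((a,20+320/3.33,170+110/3.33),(b,190+257/3.33,140+172/3.33),(t,129.7,221.8)))
print("rod end left w1",onz(a,20+10/3.33,170+100/3.33,.122))
```

```text
(array([0.58979799, 0.32610557, 0.16473557]), array([0.0006, 0.0012, 0.0013])) (array([0.55834678, 0.33339189, 0.16508741]), array([0.0004, 0.0006, 0.0008])) 0.032286107821835615 [0.57407238 0.32974873 0.16491149]
yaw of handle thin dir 1.3431419266953069 tray yaw 1.2943785854010694
[[0.6389 0.4007 0.012 ]
 [0.5996 0.2616 0.012 ]
 [0.5181 0.2847 0.012 ]
 [0.5655 0.4349 0.012 ]]
tip (array([0.56637853, 0.29984493, 0.12891543]), array([0.0013, 0.0006, 0.0013]))
rod end left w1 [0.59615826 0.3997877  0.122     ]
```

Handle centre comes out at about (0.574, 0.330), agreeing with the tray-derived stand origin (0.5747, 0.3317). The top face measures about 0.165 against 0.174 nominal, a small low bias from calibration. TCP z = 0.146 suits both.

```bash
python3 -c "
from h import *
plan([.574,.330,.146],[np.cos(1.31),np.sin(1.31)])"
```

```text
tcp [0.5606 0.2885 0.2811] tool shift [ 0.0015 -0.0437  0.1351] twist -0.014930587711954324 q6 2.212
```

drive_tool(xyz=[[0.001, -0.022, 0], [0.0005, -0.022, 0], [0, 0, 0], [0, 0, 0.03], [0, 0, 0.03], [0, 0, 0.03], [0, 0, 0.025], [0, 0, 0.02], [0, 0, 0], [0, 0, 0]], twist=[0, 0, -0.015, 0, 0, 0, 0, 0, 0, 0], fingers=[0.085, 0.085, 0.085, 0.085, 0.085, 0.085, 0.085, 0.085, 0.085, 0.085])

```text
time_s: 4.75
tcp_pos: [0.5747, 0.3305, 0.1471]
eef_rot: [-3.114, 0.41, -0.002]
ft_force: [0.4, -0.7, -0.7]
grip_width: 0.0851
grip_force: 0.0
```

Run:
```python
from h import *
c,im=snap("wrist"); cv2.imwrite("pics/pre.png",cv2.resize(im[60:420,80:480,::-1],None,fx=1.6,fy=1.6))
plan([.574,.330,.146],[np.cos(1.31),np.sin(1.31)]);print(env.get_obs()["ft_force"])
```

```text
tcp [0.5748 0.3309 0.1474] tool shift [-0.0006  0.0011  0.0014] twist -0.000671936283266561 q6 2.25
[ 0.92519963 -0.20152703 -0.43237126]
```

View pics/pre.png

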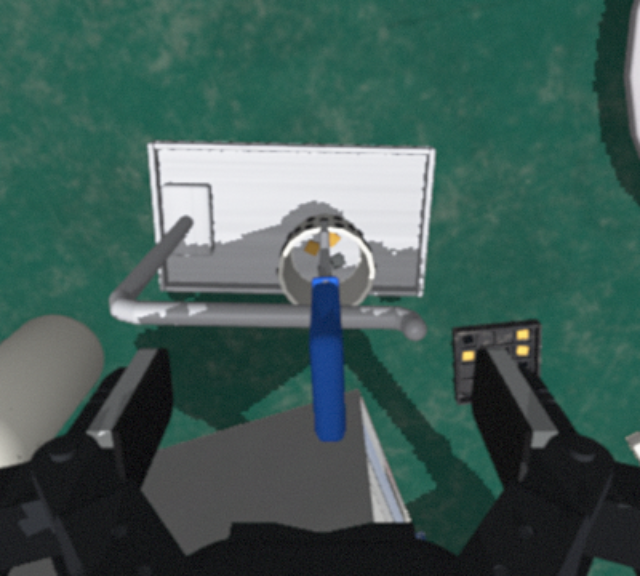

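The handle sits midway between the open fingers, with the strip at (328,360) and the fingers at about 150 and 500. The tip and post are clear, so I'm gripping.

drive_tool(xyz=[[0, 0, 0], [0, 0, 0], [0, 0, 0], [0, 0, 0], [0, 0, 0], [0, 0, 0], [0, 0, 0], [0, 0, 0]], twist=[0, 0, 0, 0, 0, 0, 0, 0], fingers=[0.06, 0.04, 0.02, 0.005, 0.004, 0.004, 0.004, 0.004], grip_force=40)

```text
time_s: 5.8
tcp_pos: [0.574, 0.3313, 0.1459]
eef_rot: [3.115, -0.409, 0.0]
ft_force: [0.4, -0.1, 1.9]
grip_width: 0.0082
grip_force: 42.4
```

drive_tool(xyz=[[0, 0, -0.004], [0, 0, -0.006], [0, 0, -0.006], [0, 0, -0.005], [0, 0, 0], [0, 0, 0]], twist=[0, 0, 0, 0, 0, 0], fingers=[0.004, 0.004, 0.004, 0.004, 0.004, 0.004])

```text
time_s: 6.55
tcp_pos: [0.5739, 0.3312, 0.1668]
eef_rot: [3.115, -0.409, -0.0]
ft_force: [-0.3, -0.3, 0.1]
grip_width: 0.008
grip_force: 42.3
```

drive_tool(xyz=[[0, 0.008, 0], [0, 0.015, 0], [0, 0.018, 0], [0, 0.018, 0], [0, 0.018, 0], [0, 0.01, 0], [0, 0, -0.01], [0, 0, -0.02], [0, 0, -0.02], [0, 0, -0.015], [0, 0, 0]], twist=[0, 0, 0, 0, 0, 0, 0, 0, 0, 0, 0], fingers=[0.004, 0.004, 0.004, 0.004, 0.004, 0.004, 0.004, 0.004, 0.004, 0.004, 0.004])

```text
time_s: 7.92
tcp_pos: [0.5525, 0.2478, 0.2335]
eef_rot: [-3.113, 0.408, -0.005]
ft_force: [-0.1, 0.4, -1.5]
grip_width: 0.0081
grip_force: 42.2
```

Run:
```python
from h import *
import pickle
c,im=snap("wrist","held"); t,it=snap("top","top2"); print(env.get_obs()["grip_width"])
a=im[60:420,80:480,::-1]; b=cv2.resize(it[150:290,150:340,::-1],(400,295))
a=cv2.resize(a,(400,360)); cv2.imwrite("pics/comp.png",np.hstack([a,cv2.copyMakeBorder(b,0,65,0,0,cv2.BORDER_CONSTANT)]))
```

```text
0.007949361985576721
```

View pics/comp.png

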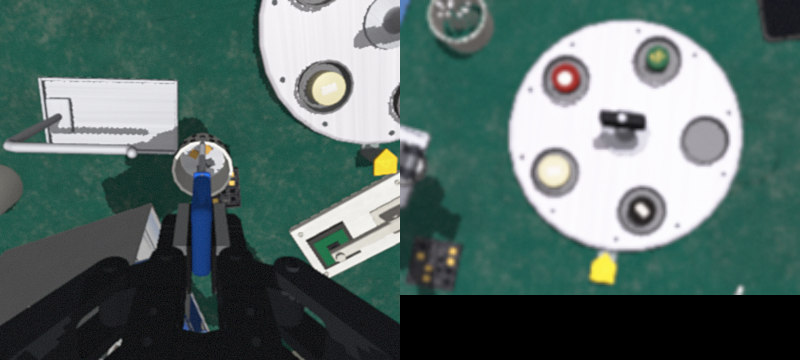

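The basket is off the hook and hanging straight in the fingers (handle at (202,210) in the left panel). Next I measure the nest, the axis and the pointer.

Run:
```python
from h import *
import pickle
a=pickle.load(open("w1.pkl","rb"));t=cal("top")
Q={}
for n,c,(u,v),s in(("w1",a,(403,84),30),("top2",t,(294,216),16)):
    im=cv2.imread(f"pics/{n}.png"); g=cv2.cvtColor(im,cv2.COLOR_BGR2GRAY)
    z=g[v-s:v+s,u-s:u+s]; print(n,"row",g[v,u-s:u+s:2],"col",g[v-s:v+s:2,u])
    val=int(np.median(g[v-3:v+4,u-3:u+4])); 
    for tag,m in(("floor",(abs(z.astype(int)-val)<14)),("ring",z<175)):
        m=cv2.morphologyEx(m.astype(np.uint8),cv2.MORPH_OPEN,np.ones((3,3)))
        nl,l,st,ce=cv2.connectedComponentsWithStats(m); i=l[s,s]; k=(l==i).astype(np.uint8)
        co=max(cv2.findContours(k,cv2.RETR_EXTERNAL,cv2.CHAIN_APPROX_NONE)[0],key=len); e=cv2.fitEllipse(co)
        p=np.array(e[0])+[u-s,v-s]; print(" ",tag,p.round(1),np.round(e[1],1),"area",st[i,4],"z.036",onz(c,*p,.036).round(4),"z.049",onz(c,*p,.049).round(4)); Q[n,tag]=(c,*p)
for tag in("floor","ring"): print(tag,tri(Q["w1",tag],Q["top2",tag]))
# disc edge in top
im=cv2.imread("pics/top2.png").astype(int)
m=((im.min(2)>150)|((im.max(2)-im.min(2)<25)&(im.min(2)>120))).astype(np.uint8); k=np.zeros_like(m);k[150:280,195:320]=m[150:280,195:320]
k=cv2.morphologyEx(k,cv2.MORPH_OPEN,np.ones((3,3)))
co=cv2.convexHull(max(cv2.findContours(k,cv2.RETR_EXTERNAL,cv2.CHAIN_APPROX_NONE)[0],key=cv2.contourArea)); e=cv2.fitEllipse(co); print("disc",e,onz(t,*e[0],.034))
# pointer
for n,c,b in(("top2",t,(235,260,260,295)),("w1",a,(325,190,360,230))):
    im=cv2.imread(f"pics/{n}.png").astype(int); y=(im[...,2]>im[...,0]+70)&(im[...,1]>im[...,0]+50); k=np.zeros_like(y);k[b[1]:b[3],b[0]:b[2]]=y[b[1]:b[3],b[0]:b[2]]
    v,u=np.nonzero(k); r=cv2.minAreaRect(np.c_[u,v].astype(np.float32)); print("ptr",n,len(u),u.mean(),v.mean(),onz(c,u.mean(),v.mean(),.04)); Q[n,"p"]=(c,u.mean(),v.mean())
print(tri(Q["w1","p"],Q["top2","p"]))
```

```text
w1 row [241 241 243 157 130 118 130 136 136 135 136 136 136 136 136 134 134 133
 135 135 134 133 138 119  58  52  72 161 236 220] col [240 240 240 162  62  97 136 134 134 138 135 134 135 136 134 134 135 133
 134 133 134 133 131 136 128  68 112 225 240 238]
  floor [399.9  84.2] [34.5 41.1] area 1116 z.036 [ 0.5967 -0.0365  0.036 ] z.049 [ 0.5975 -0.0322  0.049 ]
  ring [402.9  84.1] [43.8 52.8] area 1887 z.036 [ 0.5959 -0.04    0.036 ] z.049 [ 0.5967 -0.0356  0.049 ]
top2 row [251 252 225 122 161 162 162 162 161 161 162 162 162 112 178 252] col [252 252 226  87 160 161 162 162 161 162 163 163 163 133 183 252]
  floor [294.4 216.5] [17.2 17.3] area 257 z.036 [ 0.5959 -0.0358  0.036 ] z.049 [ 0.5942 -0.0351  0.049 ]
  ring [294.2 216.1] [21.8 22.8] area 422 z.036 [ 0.5968 -0.0354  0.036 ] z.049 [ 0.5951 -0.0347  0.049 ]
floor (array([ 0.59632382, -0.03610899,  0.03622325]), array([0.0005, 0.0005]))
ring (array([ 0.59592181, -0.03526449,  0.04824885]), array([0.0009, 0.0009]))
disc ((256.7978210449219, 214.24708557128906), (110.53809356689453, 111.32303619384766), 17.130706787109375) [0.59936204 0.04882908 0.034     ]
ptr top2 142 246.19718309859155 277.63380281690144 [0.45799217 0.06781271 0.04      ]
ptr w1 333 341.3783783783784 211.4984984984985 [0.45903522 0.06618529 0.04      ]
(array([0.45833465, 0.06698024, 0.03916802]), array([0.0009, 0.0009]))
```

Cross-checks:
- Nest at (0.5963, -0.0360), z = 0.036. This matches the stated height.
- Axis at (0.5994, 0.0488), so the nest radius is 0.0849 (0.085 stated).
- Pointer radius is 0.142 (0.143 stated).
- The turn needed is about -95.2° seen from above.

I'll raise the basket clear of the hub and twist so the last joint stays in range.

Run:
```python
from h import *
w=cal("wrist"); o=env.get_obs(); print("cup rim", onz(w,282,228,o["tcp_pos"][2]-.058), o["tcp_pos"])
plan([.5963,-.036,.29],[np.cos(np.radians(-2.1)),np.sin(np.radians(-2.1))])
```

```text
cup rim [0.55567965 0.24477621 0.17352713] [0.5513629  0.24734227 0.23152713]
tcp [0.5514 0.2473 0.2315] tool shift [ 0.1165  0.2622 -0.0585] twist 1.3465341287440955 q6 2.138
```

drive_tool(xyz=[[0, 0, -0.02], [0, 0, -0.02], [0, 0, -0.015], [0, 0, 0], [0, 0, 0], [0, 0, 0], [0, 0, 0], [0, 0, 0], [0, 0, 0], [0, 0, 0], [0, 0, 0], [0, 0, 0], [0, 0, 0], [0, 0, 0], [0, 0, 0], [0, 0, 0], [0, 0, 0]], twist=[0, 0, 0, -0.06, -0.12, -0.15, -0.15, -0.15, -0.15, -0.15, -0.15, -0.15, -0.15, -0.15, -0.15, -0.12, 0], fingers=[0.004, 0.004, 0.004, 0.004, 0.004, 0.004, 0.004, 0.004, 0.004, 0.004, 0.004, 0.004, 0.004, 0.004, 0.004, 0.004, 0.004])

```text
time_s: 10.15
tcp_pos: [0.5513, 0.2471, 0.2862]
eef_rot: [-2.258, -2.184, 0.002]
ft_force: [0.1, -0.7, 0.2]
grip_width: 0.0081
grip_force: 42.2
```

Run:
```python
from h import *
plan([.5963,-.036,.29],[np.cos(np.radians(-2.1)),np.sin(np.radians(-2.1))])
```

```text
tcp [0.5513 0.2471 0.2862] tool shift [-0.2815  0.0544 -0.0037] twist 0.0032187192629637984 q6 0.34
```

drive_tool(xyz=[[-0.012, 0.0024, 0], [-0.024, 0.0046, 0], [-0.034, 0.0064, 0], [-0.036, 0.007, 0], [-0.036, 0.007, 0], [-0.036, 0.007, 0], [-0.036, 0.007, 0], [-0.034, 0.0064, 0], [-0.024, 0.0046, 0], [-0.012, 0.0024, 0], [0, 0, 0], [0, 0, 0.03], [0, 0, 0.04], [0, 0, 0.03], [0, 0, 0.01], [0, 0, 0], [0, 0, 0]], twist=[0, 0, 0, 0, 0, 0, 0, 0, 0, 0, 0, 0, 0, 0, 0, 0, 0], fingers=[0.004, 0.004, 0.004, 0.004, 0.004, 0.004, 0.004, 0.004, 0.004, 0.004, 0.004, 0.004, 0.004, 0.004, 0.004, 0.004, 0.004])

```text
time_s: 12.28
tcp_pos: [0.5983, -0.0383, 0.1785]
eef_rot: [2.255, 2.184, 0.003]
ft_force: [-0.1, -0.2, -0.3]
grip_width: 0.0082
grip_force: 42.1
```

Run:
```python
from h import *
plan([.5963,-.036,.14],[np.cos(np.radians(-2.1)),np.sin(np.radians(-2.1))])
c,im=snap("wrist","above"); t,it=snap("scene","sc3"); 
a=cv2.resize(im[30:330,120:440,::-1],(480,450))
b=cv2.resize(it[200:290,220:334,::-1],(320,253)); cv2.imwrite("pics/comp2.png",np.hstack([a,cv2.copyMakeBorder(b,0,197,0,0,cv2.BORDER_CONSTANT)]))
for z in(.036,.049): print(z,"nest px",proj(c,[.5963,-.036,z]))
```

```text
tcp [ 0.5983 -0.0383  0.1785] tool shift [ 0.0022 -0.0022  0.0385] twist 0.004957100178747176 q6 -0.148
0.036 nest px [276.90820771 192.86864819]
0.049 nest px [276.77345378 197.04049381]
```

View pics/comp2.png

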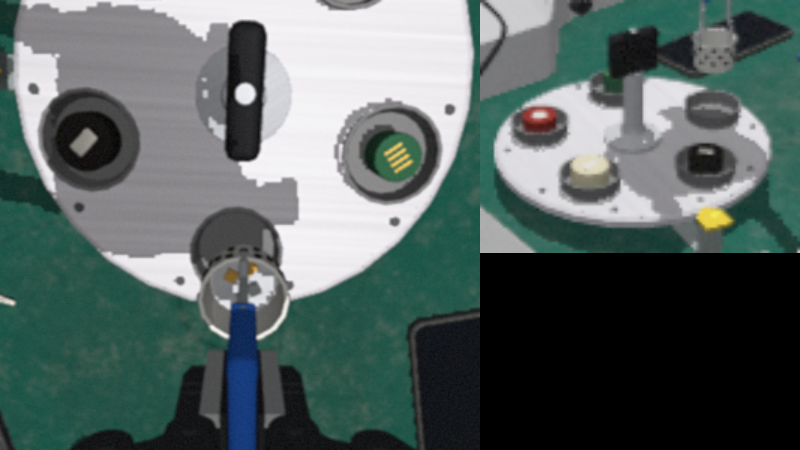

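The left panel shows the cup at (244,297), just short of the nest at (236,255) because of parallax. The nest's predicted pixel matches. The cup sits about 3–4 mm along tool x from the TCP, so I'll correct for that and then descend, watching the force.

drive_tool(xyz=[[-0.0013, -0.0022, 0.006], [0, 0, 0.015], [0, 0, 0.015], [0, 0, 0.008], [0, 0, 0.004], [0, 0, 0], [0, 0, 0]], twist=[0, 0, 0, 0, 0, 0, 0], fingers=[0.004, 0.004, 0.004, 0.004, 0.004, 0.004, 0.004])

```text
time_s: 13.25
tcp_pos: [0.5954, -0.0397, 0.1292]
eef_rot: [2.256, 2.185, 0.001]
ft_force: [-0.7, -0.7, 0.4]
grip_width: 0.0081
grip_force: 42.1
```

drive_tool(xyz=[[0, 0, 0.001], [0, 0, 0.001], [0, 0, 0.001], [0, 0, 0], [0, 0, 0]], twist=[0, 0, 0, 0, 0], fingers=[0.004, 0.004, 0.004, 0.004, 0.004])

```text
time_s: 13.88
tcp_pos: [0.596, -0.0399, 0.1276]
eef_rot: [2.255, 2.184, 0.003]
ft_force: [-0.2, -0.0, 6.6]
grip_width: 0.0084
grip_force: 43.2
```

drive_tool(xyz=[[0, 0, 0.001], [0, 0, 0.001], [0, 0, 0], [0, 0, 0]], twist=[0, 0, 0, 0], fingers=[0.004, 0.004, 0.004, 0.004])

```text
time_s: 14.38
tcp_pos: [0.5973, -0.04, 0.1276]
eef_rot: [2.253, 2.182, 0.006]
ft_force: [-1.5, 0.9, 14.6]
grip_width: 0.0082
grip_force: 44.4
```

drive_tool(xyz=[[0, 0, 0.001], [0, 0, 0.001], [0, 0, 0], [0, 0, 0]], twist=[0, 0, 0, 0], fingers=[0.004, 0.004, 0.004, 0.004])

```text
time_s: 14.88
tcp_pos: [0.5985, -0.0402, 0.1275]
eef_rot: [2.25, 2.18, 0.009]
ft_force: [-1.7, 0.1, 22.0]
grip_width: 0.0084
grip_force: 45.5
```

Contact came at TCP z ≈ 0.1276 with almost no lateral force, which fits the nest floor given the measured handle height. I pushed about 5 mm of command too far, so I'll relieve that and check.

drive_tool(xyz=[[0, 0, -0.002], [0, 0, -0.002], [0, 0, -0.001], [0, 0, 0], [0, 0, 0]], twist=[0, 0, 0, 0, 0], fingers=[0.004, 0.004, 0.004, 0.004, 0.004])

```text
time_s: 15.5
tcp_pos: [0.5956, -0.0397, 0.1276]
eef_rot: [2.256, 2.185, 0.002]
ft_force: [0.1, -0.2, 6.6]
grip_width: 0.008
grip_force: 43.3
```

Run:
```python
from h import *
import pickle
o=env.get_obs();print({k:np.round(o[k],3) for k in("tcp_pos","ft_force","wrist_torque","eef_rot","grip_width")})
c=cal("wrist"); w=pickle.load(open("w1.pkl","rb"))
# cup rim: bright thin ring; polar edge search about predicted centre, in a rectified horizontal plane
c,im=snap("wrist","contact"); g=cv2.cvtColor(im,cv2.COLOR_RGB2GRAY)
def rect(zp,ctr,h=.045,n=180):
    xs=np.linspace(-h,h,n); m=np.array([[proj(c,[ctr[0]+x,ctr[1]+y,zp]) for x in xs] for y in xs]).astype(np.float32)
    return cv2.remap(g,m[...,0],m[...,1],cv2.INTER_LINEAR)
s=.09/179
for name,zp,r0,r1 in(("ring z.049",.049,.0235,.030),("rim z.064",.064,.0185,.0225),("rim z.070",.070,.0185,.0225),("rim z.077",.077,.0185,.0225)):
    q=cv2.GaussianBlur(rect(zp,[.5963,-.036]),(3,3),0)
    cs=cv2.HoughCircles(q,cv2.HOUGH_GRADIENT_ALT,1,3,param1=150,param2=.5,minRadius=int(r0/s),maxRadius=int(r1/s))
    print(name,None if cs is None else [(round(.5963+(a-89.5)*s,4),round(-.036+(b-89.5)*s,4),round(r*s,4)) for a,b,r in cs[0][:,:3][:4]])
```

```text
{'tcp_pos': array([ 0.596, -0.04 ,  0.128]), 'ft_force': array([ 0.09, -0.23,  6.56]), 'wrist_torque': array([ 0.111,  0.058, -0.02 ]), 'eef_rot': array([2.256e+00, 2.185e+00, 2.000e-03]), 'grip_width': np.float64(0.008)}
ring z.049 [(np.float32(0.5971), np.float32(-0.0373), np.float32(0.0263)), (np.float32(0.6016), np.float32(-0.0468), np.float32(0.026)), (np.float32(0.591), np.float32(-0.0468), np.float32(0.0261)), (np.float32(0.6011), np.float32(-0.0282), np.float32(0.0258))]
rim z.064 [(np.float32(0.5971), np.float32(-0.0418), np.float32(0.0202)), (np.float32(0.5971), np.float32(-0.0277), np.float32(0.0205)), (np.float32(0.6016), np.float32(-0.0332), np.float32(0.0199))]
rim z.070 [(np.float32(0.5986), np.float32(-0.0383), np.float32(0.0199)), (np.float32(0.6001), np.float32(-0.0317), np.float32(0.0201)), (np.float32(0.5976), np.float32(-0.0262), np.float32(0.0205)), (np.float32(0.5915), np.float32(-0.0312), np.float32(0.02))]
rim z.077 [(np.float32(0.5971), np.float32(-0.0368), np.float32(0.0198)), (np.float32(0.594), np.float32(-0.0312), np.float32(0.0202)), (np.float32(0.596), np.float32(-0.0222), np.float32(0.0199))]
```

Concentricity is uncertain, so I'll test it physically: lift slightly, shift 3 mm toward the nest's centre, lower again, and compare contact heights.

drive_tool(xyz=[[0, 0, -0.002], [0, 0, -0.002], [0.0015, 0, 0], [0.0015, 0, 0], [0, 0, 0.001], [0, 0, 0.001], [0, 0, 0], [0, 0, 0]], twist=[0, 0, 0, 0, 0, 0, 0, 0], fingers=[0.004, 0.004, 0.004, 0.004, 0.004, 0.004, 0.004, 0.004])

```text
time_s: 16.55
tcp_pos: [0.5951, -0.0367, 0.1289]
eef_rot: [2.257, 2.186, -0.0]
ft_force: [0.2, -0.6, -0.8]
grip_width: 0.008
grip_force: 42.3
```

drive_tool(xyz=[[0, 0, 0.001], [0, 0, 0.0005], [0, 0, 0], [0, 0, 0]], twist=[0, 0, 0, 0], fingers=[0.004, 0.004, 0.004, 0.004])

```text
time_s: 17.05
tcp_pos: [0.5952, -0.0367, 0.1276]
eef_rot: [2.256, 2.185, 0.0]
ft_force: [-0.5, 0.2, 2.3]
grip_width: 0.0081
grip_force: 42.5
```

The contact height is the same (0.1276), so the basket stands on the flat floor. I'm releasing it.

drive_tool(xyz=[[0, 0, 0], [0, 0, 0], [0, 0, 0], [0, 0, 0], [0, 0, 0], [0, 0, 0]], twist=[0, 0, 0, 0, 0, 0], fingers=[0.011, 0.015, 0.022, 0.03, 0.04, 0.04])

```text
time_s: 17.8
tcp_pos: [0.5951, -0.0366, 0.1274]
eef_rot: [2.257, 2.186, -0.0]
ft_force: [0.0, 0.7, 0.4]
grip_width: 0.0399
grip_force: 0.0
```

drive_tool(xyz=[[0, 0, -0.008], [0, 0, -0.015], [0, 0, -0.025], [0, 0, -0.03], [0, 0, -0.03], [0, 0, 0], [0, 0, 0]], twist=[0, 0, 0, 0, 0, 0, 0], fingers=[0.04, 0.04, 0.04, 0.04, 0.04, 0.04, 0.04])

```text
time_s: 18.68
tcp_pos: [0.5948, -0.0366, 0.2354]
eef_rot: [-2.257, -2.186, 0.0]
ft_force: [-0.4, 0.8, -0.3]
grip_width: 0.0402
grip_force: 0.0
```

Run:
```python
from h import *
import pickle
c,im=snap("wrist","rel"); pickle.dump(c,open("rel.pkl","wb")); t,_=snap("top","top3"); s,_=snap("scene","sc4")
# predicted handle top corners for basket upright in nest vs blue mask
for n,c in(("rel",c),("top3",t),("sc4",s)):
    im=cv2.imread(f"pics/{n}.png").astype(int); p0=proj(c,[.5963,-.036,.126]); u,v=p0.astype(int)
    b=((im[...,0]>im[...,2]+40)&(im[...,0]>im[...,1]+25)).astype(np.uint8); k=np.zeros_like(b); h=45 if n=="rel" else 20; k[max(v-h,0):v+h,u-h:u+h]=b[max(v-h,0):v+h,u-h:u+h]
    y,x=np.nonzero(k); print(n,"pred centre",p0.round(1),"blue n",len(x),(x.mean().round(1),y.mean().round(1)) if len(x) else None,(x.min(),x.max(),y.min(),y.max()) if len(x) else None)
    P=np.array([proj(c,np.array([.5963+a,-.036+b_,z])) for a in(-.0045,.0045) for b_ in(-.017,.017) for z in(.102,.150)]);print("  pred box",P.min(0).round(1),P.max(0).round(1))
plan([.5994,.0488,.20],[np.cos(np.radians(-2.1)),np.sin(np.radians(-2.1))])
```

```text
rel pred centre [281.5 206.2] blue n 615 (np.float64(282.4), np.float64(212.0)) (np.int64(277), np.int64(288), np.int64(183), np.int64(239))
  pred box [274.5 178.2] [288.3 238. ]
top3 pred centre [297.1 210.6] blue n 26 (np.float64(291.0), np.float64(209.7)) (np.int64(289), np.int64(293), np.int64(207), np.int64(212))
  pred box [288.1 206.4] [306.5 214.6]
sc4 pred centre [303.  210.4] blue n 207 (np.float64(303.5), np.float64(209.0)) (np.int64(297), np.int64(309), np.int64(199), np.int64(219))
  pred box [296.3 199.7] [309.8 221.2]
tcp [ 0.5944 -0.0365  0.2342] tool shift [0.0854 0.0023 0.0342] twist 0.004673557245823856 q6 -0.146
```

The basket stands upright in the nest: in all three views the blue handle falls on its predicted box. Next I measure the hub bar.

```bash
cat > hub.py <<'E'
from h import *
def bar(c,im,ctr,z=.142,h=.04,n=160):
    """dark bar's top face in the horizontal plane z: centre, angle(deg), size"""
    xs=np.linspace(-h,h,n); m=np.array([[proj(c,[ctr[0]+x,ctr[1]+y,z]) for x in xs] for y in xs]).astype(np.float32)
    q=cv2.remap(im,m[...,0],m[...,1],cv2.INTER_LINEAR); d=(q.max(2)<70).astype(np.uint8)
    d=cv2.morphologyEx(d,cv2.MORPH_CLOSE,np.ones((15,15)));nl,l,st,ce=cv2.connectedComponentsWithStats(d)
    i=1+st[1:,4].argmax(); v,u=np.nonzero(l==i); s=2*h/(n-1)
    r=cv2.minAreaRect(np.c_[u,v].astype(np.float32)); P=np.c_[u,v]-[u.mean(),v.mean()]; w=np.linalg.svd(P,full_matrices=False)[2][0]
    return np.array(ctr)+(np.array(r[0])-(n-1)/2)*s,np.degrees(np.arctan2(w[1],w[0]))%180,np.array(r[1])*s
E
python3 - <<'E'
from hub import *
import pickle
for n,c in(("w1",pickle.load(open("w1.pkl","rb"))),("rel",pickle.load(open("rel.pkl","rb"))),("top3",cal("top"))):
    im=cv2.imread(f"pics/{n}.png")
    for z in (.142,.136): print(n,z,[np.round(k,4) for k in bar(c,im,[.5994,.0488],z)])
E
```

```text
w1 0.142 [array([0.6043, 0.0495]), np.float64(84.8759), array([0.0474, 0.0137])]
w1 0.136 [array([0.6035, 0.0484]), np.float64(84.8598), array([0.0479, 0.0141])]
rel 0.142 [array([0.6028, 0.0471]), np.float64(85.7436), array([0.0437, 0.0125])]
rel 0.136 [array([0.6029, 0.0471]), np.float64(85.5942), array([0.0448, 0.0127])]
top3 0.142 [array([0.6012, 0.0654]), np.float64(179.3558), array([0.0045, 0.0111])]
top3 0.136 [array([0.6022, 0.0659]), np.float64(179.9648), array([0.0045, 0.0111])]
```

Hub bar at (0.603, 0.048), 85.6°, and the nest bearing from it is -94.6°, so the two agree. The pointer bears 172.5°, so the turn needed is about -92.9°.

```bash
python3 -c "
from h import *
plan([.603,.048,.107],[np.cos(np.radians(-4.5)),np.sin(np.radians(-4.5))])"
```

```text
tcp [ 0.5944 -0.0365  0.2342] tool shift [0.0847 0.0062 0.1272] twist 0.04656157961324037 q6 -0.146
```

drive_tool(xyz=[[0.0147, 0.0012, 0], [0.025, 0.002, 0], [0.03, 0.002, 0], [0.015, 0.001, 0], [0, 0, 0], [0, 0, 0.03], [0, 0, 0.035], [0, 0, 0.035], [0, 0, 0.02], [0, 0, 0.007], [0, 0, 0], [0, 0, 0]], twist=[0, 0, 0, 0, 0.0466, 0, 0, 0, 0, 0, 0, 0], fingers=[0.05, 0.05, 0.05, 0.05, 0.05, 0.05, 0.05, 0.05, 0.05, 0.05, 0.05, 0.05])

```text
time_s: 20.32
tcp_pos: [0.6049, 0.0478, 0.1095]
eef_rot: [2.306, 2.131, 0.002]
ft_force: [-0.1, -0.5, 0.2]
grip_width: 0.0502
grip_force: 0.0
```

Run:
```python
from hub import *
plan([.603,.048,.107],[np.cos(np.radians(-4.5)),np.sin(np.radians(-4.5))]);print(env.get_obs()["ft_force"].round(2))
c,im=snap("wrist","hub1"); print([np.round(k,4) for k in bar(c,im,[.603,.048],.142,.03)])
```

```text
tcp [0.6049 0.0478 0.1095] tool shift [ 0.     -0.0019  0.0025] twist 2.054989719524336e-05 q6 0.043
[-0.11 -0.52  0.19]
[array([0.6039, 0.052 ]), np.float64(84.4515), array([0.0257, 0.0521])]
```

drive_tool(xyz=[[0, -0.0015, 0.002], [0, 0, 0], [0, 0, 0], [0, 0, 0], [0, 0, 0], [0, 0, 0], [0, 0, 0]], twist=[0, 0, 0, 0, 0, 0, 0], fingers=[0.05, 0.035, 0.02, 0.01, 0.008, 0.008, 0.008], grip_force=50)

```text
time_s: 21.25
tcp_pos: [0.6022, 0.0479, 0.1066]
eef_rot: [-2.307, -2.132, 0.001]
ft_force: [-3.2, -0.0, 5.0]
grip_width: 0.0121
grip_force: 51.6
```

```bash
python3 -c "
from h import *
plan([.603,.048,.107],[np.cos(np.radians(-4.5)),np.sin(np.radians(-4.5))]);o=env.get_obs();print(o['wrist_torque'],o['ft_force'])"
```

```text
tcp [0.6022 0.0479 0.1066] tool shift [ 0.0001  0.0008 -0.0004] twist -2.934464892301314e-05 q6 0.043
[ 0.05469197  0.39672854 -0.04209885] [-3.17407052 -0.04964213  4.97499257]
```

Gripped at 12 mm width. I'll turn smoothly by most of the angle, then measure and trim.

drive_tool(xyz=[[0, -0.0007, -0.001], [0, 0, 0], [0, 0, 0], [0, 0, 0], [0, 0, 0], [0, 0, 0], [0, 0, 0], [0, 0, 0], [0, 0, 0], [0, 0, 0], [0, 0, 0], [0, 0, 0], [0, 0, 0], [0, 0, 0], [0, 0, 0], [0, 0, 0], [0, 0, 0], [0, 0, 0], [0, 0, 0], [0, 0, 0]], twist=[0.02, 0.05, 0.08, 0.09, 0.09, 0.09, 0.09, 0.09, 0.09, 0.09, 0.09, 0.09, 0.09, 0.09, 0.09, 0.09, 0.08, 0.05, 0.02, 0], fingers=[0.008, 0.008, 0.008, 0.008, 0.008, 0.008, 0.008, 0.008, 0.008, 0.008, 0.008, 0.008, 0.008, 0.008, 0.008, 0.008, 0.008, 0.008, 0.008, 0.008])

```text
time_s: 23.75
tcp_pos: [0.602, 0.0481, 0.1066]
eef_rot: [-3.141, -0.035, 0.0]
ft_force: [1.3, 0.3, -5.1]
grip_width: 0.0121
grip_force: 50.3
```

Run:
```python
from h import *
o=env.get_obs();M=Rt();print(o["tcp_pos"],o["ft_force"],o["wrist_torque"],"tool y deg",np.degrees(np.arctan2(M[1,1],M[0,1])),"q6",o["joint_positions"][5])
# blue handle in the scene & top view: which turntable angle fits? axis (.603,.048)
for n in("scene","top"):
    c,im=snap(n,n+"5"); im=im[:,:,::-1].astype(int); b=((im[...,0]>im[...,2]+40)&(im[...,0]>im[...,1]+25)).astype(np.uint8)
    p0=proj(c,[.603-.084,.048+.011,.126]); u,v=p0.astype(int); k=np.zeros_like(b);k[v-25:v+25,u-25:u+25]=b[v-25:v+25,u-25:u+25]
    y,x=np.nonzero(k); print(n,"pred",p0.round(1),"blue",len(x),x.mean() if len(x) else 0,y.mean() if len(y) else 0)
    if len(x): print("   at z.126/.15",onz(c,x.mean(),y.mean(),.126),onz(c,x.mean(),y.mean(),.15))
```

```text
[0.60204584 0.04811125 0.10661674] [ 1.32102759  0.26081512 -5.0852139 ] [ 0.03435023 -0.19367655  0.00510474] tool y deg -88.72621699488715 q6 1.5129612455497783
scene pred [290.3 232.4] blue 211 295.65876777251185 229.19431279620852
   at z.126/.15 [0.52476426 0.0395923  0.126     ] [0.48864248 0.06685572 0.15      ]
top pred [249.1 247.7] blue 77 254.8181818181818 248.05194805194805
   at z.126/.15 [0.51855868 0.04752338 0.126     ] [0.51731585 0.04659801 0.15      ]
```

drive_tool(xyz=[[0, 0, 0.001], [0, 0, 0], [0, 0, 0], [0, 0, 0], [0, 0, 0], [0, 0, 0], [0, 0, 0]], twist=[0.02, 0.04, 0.045, 0.03, 0.018, 0, 0], fingers=[0.008, 0.008, 0.008, 0.008, 0.008, 0.008, 0.008])

```text
time_s: 24.72
tcp_pos: [0.6021, 0.0481, 0.1066]
eef_rot: [-3.135, 0.205, -0.001]
ft_force: [1.1, 1.0, -1.8]
grip_width: 0.0126
grip_force: 50.8
```

Run:
```python
from h import *
o=env.get_obs();M=Rt();print(o["ft_force"],o["wrist_torque"],"tool y deg",np.degrees(np.arctan2(M[1,1],M[0,1])))
c,im=snap("top","top6"); a=cv2.imread("pics/top.png").astype(int); b=im[:,:,::-1].astype(int)
def nests(I,guess):
    """nest rings: grey/dark blobs on the white disc; outer-ring centre by ellipse"""
    g=cv2.cvtColor(I.astype(np.uint8),cv2.COLOR_BGR2GRAY); out=[]
    for u,v in guess:
        u,v=int(round(u)),int(round(v)); z=g[v-16:v+17,u-16:u+17]; m=(z<215).astype(np.uint8); m=cv2.morphologyEx(m,cv2.MORPH_CLOSE,np.ones((9,9)))
        m=cv2.morphologyEx(m,cv2.MORPH_OPEN,np.ones((9,9)));nl,l,st,ce=cv2.connectedComponentsWithStats(m); i=1+st[1:,4].argmax() if nl>1 else 0
        co=max(cv2.findContours((l==i).astype(np.uint8),cv2.RETR_EXTERNAL,cv2.CHAIN_APPROX_NONE)[0],key=len); e=cv2.fitEllipse(co)
        p=np.array(e[0])+[u-16,v-16]; out.append((p,e[1]))
    return out
C=np.array([.603,.048])
def guess(ang): return [proj(c,[C[0]+.085*np.cos(t),C[1]+.085*np.sin(t),.049]) for t in np.radians(ang+72*np.arange(5))]
for n,I,ang in(("start",a,-94.5),("now",b,172.5)):
    r=nests(I,guess(ang)); W=np.array([onz(c,*p,.049)[:2] for p,_ in r])
    print(n,[tuple(np.round(e,1)) for _,e in r]); print(W.round(4).tolist())
    np.save(n+".npy",W)
```

```text
[ 1.11875807  0.96950839 -1.80919021] [ 0.2112728  -0.19659403 -0.02663005] tool y deg -97.49365722790773
start [(np.float64(32.1), np.float64(34.2)), (np.float64(25.6), np.float64(37.3)), (np.float64(25.1), np.float64(34.8)), (np.float64(19.2), np.float64(28.3)), (np.float64(28.6), np.float64(33.7))]
[[0.5929, -0.0423], [0.6885, 0.0145], [0.66, 0.1197], [0.5447, 0.1385], [0.5104, 0.0299]]
now [(np.float64(29.7), np.float64(36.9)), (np.float64(30.7), np.float64(39.4)), (np.float64(33.9), np.float64(38.9)), (np.float64(30.8), np.float64(38.5)), (np.float64(36.6), np.float64(38.4))]
[[0.5198, 0.0665], [0.5615, -0.0229], [0.6672, -0.0078], [0.6719, 0.0884], [0.5858, 0.131]]
```

Run:
```python
from h import *
c=cal("top"); C=np.array([.603,.048])
def cols(I,ang,n):
    b,g,r=[I[...,i].astype(int) for i in range(3)]
    M={"red":((r>g+60)&(r>b+60),-94.5-2*72-0,.054),"green":((g>r+25)&(g>b+10)&(g<140)&(g>70),0,.06),"ivory":((r>b+25)&(g>b+15)&(r>170),0,.056)}
    out={}
    for k,(m,_,z) in M.items():
        best=None; m=m.astype(np.uint8); D=np.zeros_like(m); u,v=proj(c,[*C,.05]); cv2.circle(D,(int(u),int(v)),52,1,-1); m=m*D
        nl,l,st,ce=cv2.connectedComponentsWithStats(cv2.morphologyEx(m,cv2.MORPH_CLOSE,np.ones((5,5))))
        i=1+st[1:,4].argmax(); p=onz(c,*ce[i],z)[:2]; d=p-C; out[k]=p
        print(n,k,st[i].tolist(),p.round(4),"r",np.hypot(*d).round(4),"ang",np.degrees(np.arctan2(d[1],d[0])).round(2))
    return out
A=cols(cv2.imread("pics/top.png"),0,"start");B=cols(cv2.imread("pics/top6.png"),0,"now")
ks=[k for k in A]
P=np.array([A[k] for k in ks]);Q=np.array([B[k] for k in ks])
p=P-P.mean(0);q=Q-Q.mean(0);H=(p[:,0]*q[:,1]-p[:,1]*q[:,0]).sum();G=(p*q).sum();th=np.arctan2(H,G)
Rm=np.array([[np.cos(th),-np.sin(th)],[np.sin(th),np.cos(th)]]); t=Q.mean(0)-Rm@P.mean(0); print("turn",np.degrees(th),"axis",np.linalg.solve(np.eye(2)-Rm,t),"resid",(P@Rm.T+t-Q).round(4).tolist())
```

```text
start red [222, 180, 13, 14, 105] [0.6571 0.1133] r 0.0848 ang 50.33
start green [267, 172, 11, 11, 92] [0.6803 0.0165] r 0.0835 ang -22.19
start ivory [216, 224, 15, 15, 148] [0.5585 0.1212] r 0.0857 ang 121.32Traceback (most recent call last):
  File "<stdin>", line 13, in <module>
  File "<stdin>", line 10, in cols
ValueError: attempt to get argmax of an empty sequence
```

Run:
```python
from h import *
c=cal("top"); s=cal("scene"); C=np.array([.603,.048])
snap("scene","sc6")
for n,f,c in(("top0","top",c),("top6","top6",c),("scene0","scene",s),("scene6","sc6",s)):
    I=cv2.imread(f"pics/{f}.png"); b,g,r=[I[...,i].astype(int) for i in range(3)]
    D=np.zeros(b.shape,np.uint8)
    poly=np.array([proj(c,[C[0]+.11*np.cos(t),C[1]+.11*np.sin(t),.055]) for t in np.linspace(0,6.28,40)]).astype(np.int32); cv2.fillPoly(D,[poly],1)
    for k,m,z in(("red",(r>g+60)&(r>b+60),.054),("green",(g>r+20)&(g>b+8)&(g<150)&(g>40),.06),("ivory",(r>b+25)&(g>b+15)&(r>120)&(g>r-60),.056)):
        m=cv2.morphologyEx(m.astype(np.uint8)*D,cv2.MORPH_CLOSE,np.ones((5,5))); nl,l,st,ce=cv2.connectedComponentsWithStats(m)
        for i in range(1,nl):
            if st[i,4]<40: continue
            p=onz(c,*ce[i],z)[:2]; d=p-C; print(n,k,st[i].tolist(),p.round(4),"r",np.hypot(*d).round(4),"ang",np.degrees(np.arctan2(d[1],d[0])).round(2))
    for z in(.04,):
        m=((r>b+70)&(g>b+50)).astype(np.uint8); u,v=proj(c,[.458,.067,.04]).astype(int); k=np.zeros_like(m);k[v-18:v+18,u-18:u+18]=m[v-18:v+18,u-18:u+18]
        y,x=np.nonzero(k); p=onz(c,x.mean(),y.mean(),z)[:2]; d=p-C; print(n,"pointer",len(x),p.round(4),"ang",np.degrees(np.arctan2(d[1],d[0])).round(2))
```

```text
top0 red [222, 180, 13, 14, 105] [0.6571 0.1133] r 0.0848 ang 50.33
top0 green [267, 172, 11, 11, 99] [0.6801 0.0168] r 0.0832 ang -22.03
top0 ivory [216, 224, 15, 15, 153] [0.5581 0.1208] r 0.0856 ang 121.65
top0 pointer 142 [0.458  0.0678] ang 172.22
top6 ivory [218, 164, 74, 22, 1053] [0.6857 0.0544] r 0.083 ang 4.43
top6 ivory [275, 196, 20, 62, 780] [ 0.5715 -0.0101] r 0.0661 ang -118.44
top6 pointer 127 [0.4579 0.069 ] ang 171.78
scene0 red [235, 238, 12, 6, 57] [0.6603 0.1108] r 0.085 ang 47.65
scene0 green [230, 223, 41, 18, 167] [0.6894 0.061 ] r 0.0874 ang 8.53
scene0 green [278, 223, 32, 10, 82] [ 0.6346 -0.0369] r 0.0906 ang -69.59
scene0 ivory [252, 255, 14, 8, 79] [0.5593 0.1198] r 0.0841 ang 121.3
scene0 pointer 76 [0.4587 0.0657] ang 173.01
scene6 green [230, 223, 40, 18, 136] [0.6945 0.0572] r 0.0919 ang 5.73
scene6 green [297, 227, 20, 20, 160] [ 0.5744 -0.0343] r 0.0872 ang -109.17
scene6 ivory [240, 232, 11, 7, 58] [0.6787 0.0878] r 0.0855 ang 27.73
scene6 pointer 73 [0.4586 0.0661] ang 172.84
```

The turntable has turned -93.0° by the tool and -93.6° by the ivory sample, with -93.1° wanted. The nest is at the pointer within about 0.5°. One last check that the basket is upright, then I hand in.

Run:
```python
from h import *
s=cal("scene"); I=cv2.imread("pics/sc6.png").astype(int); t=np.radians(172.5); n=np.array([.603+.085*np.cos(t),.048+.085*np.sin(t),0])
b=(I[...,0]>I[...,2]+40)&(I[...,0]>I[...,1]+25); p=proj(s,n+[0,0,.126]); u,v=p.astype(int); y,x=np.nonzero(b[v-25:v+25,u-25:u+25]); 
print("pred",p.round(1),"blue",len(x),x.mean()+u-25,y.mean()+v-25,"rows",y.min()+v-25,y.max()+v-25,"pred rows",proj(s,n+[0,0,.150])[1],proj(s,n+[0,0,.102])[1])
o=env.get_obs();print(o["time_s"],o["grip_force"],np.abs(o["dq"]).max(),o["ft_force"])
if len(x)>100 and abs(x.mean()+u-25-p[0])<5: print(env.hand_in())
```

```text
pred [290.3 232.4] blue 193 290.6735751295337 230.43523316062175 rows 220 242 pred rows 223.06876273452895 241.60880364353517
24.825 50.77891409397125 0.001090882992893736 [ 2.41779952  2.2130144  -1.14539373]
the job is handed in; nothing more can be done
None
```

The job is handed in at 24.8 s: the basket stands upright in the empty nest, turned to within about 0.5° of the yellow pointer by my measurement, and the gripper still holds the hub still.

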